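# Close the bar clamp up by one hole and hold the lock pin home

## Robot

A 6-joint arm with a two-finger parallel gripper is mounted at the origin on the work surface. World frame = base frame: x ahead of the robot, y to its left, z up, the work surface at z = 0. Lengths are in m, angles in degrees, forces in N, time in s.
With the tool pointing down it reaches from about 0.325 to 0.85 m from the base axis. Payload 15.5 kg.
Tool frame: the origin (TCP) lies midway between the tips of the shut fingers; the grasp point (between the pads) lies 19 mm behind it; y points along the fingers, x is the direction in which the jaws open and shut, and the axes are right-handed (so a half turn about y gives the same grasp; the last joint's range is limited). The gripper opens to 91 mm and grips with 3 to 60 N. Pads are 32 mm wide; open, the fingers measure 118 mm over their backs; the gripper's body (76 mm by 178 mm) begins 60 mm behind the grasp point.
Start: joints at [-71.305, 28.281, 77.091, -0, 74.628, -5.472], TCP at [0.256, -0.57, 0.214] pointing down, gripper open.
Joint ranges: [-166.48, 166.48], [-47.26, 123.95], [12.59, 153.08], [-70.14, 250.14], [6.76, 159.57], [-176.63, 176.63]. Speed limits (degrees/s): [108.29, 108.29, 147.25, 172.46, 172.46, 172.46].

## Interface

Orientations are given as a 3x3 rotation matrix whose columns are the frame's x, y, z axes.
In Python, from bench import ctrl gives the robot as it stands. The module is installed in compiled form; this text tells all that it offers. Calls block until the motion is done:
- ctrl.goto(position, orientation): joint-space move of the TCP to a pose.
- ctrl.move_l(position, vel=0.15, ori=None, contact_N=None): straight line of the TCP; ori=None keeps the orientation; vel is the mean speed in m/s. With contact_N (N) it stops when the force on the tool has changed by that much, and returns True; else False.
- ctrl.movej(angles): joint-space move.
- ctrl.command_gripper(opening): opening from 0.0 (shut) to 1.0 (fully open); the grip force is fixed at half the most; returns when the fingers have stopped.
- ctrl.sleep(seconds).
- ctrl.ik(position, orientation): joint angles nearest the present ones, or None.
- ctrl.read_camera(name): name is "side" or "top" or "wrist"; returns the picture (480x640x3 uint8, blue, green, red); there is no depth.
- ctrl.camera_params(name): a dict with "fx", "fy", "cx", "cy" (pixels), "pose" (4x4, takes a point from camera to world coordinates); the wrist camera has in their place "T_tool_cam" (4x4, takes a point from camera to tool coordinates, whose origin is the TCP and whose axes are the tool frame's). Camera axes: x right, y up, looking along -z (the intrinsics and any distortion apply to the point x, -y, -z); pixel columns grow to the right and rows downward; lengths in m; the calibration is good to about 2 mm. A picture is of the moment at which its call begins: read the wrist's pose just before it. camera_params takes no time and is no camera call.
A pose or a line that the arm cannot do raises ctrl.MotionError and nothing moves.
- ctrl.sign_off(): hands the job in, once; it reports no verdict.
Readings, each from a call of its own:
- ctrl.current_t(): time.
- ctrl.current_q(): joint angles.
- ctrl.current_dq(): joint speeds.
- ctrl.current_effort(): joint torques, N m.
- ctrl.current_tool_pos(): TCP position.
- ctrl.current_eef_rot(): TCP orientation.
- ctrl.current_contact_force(): force on the tool from outside, world axes, zero at the start.
- ctrl.current_wrist_torque(): the same for the moment, N m.
- ctrl.current_grip_width(): opening from 0.0 (shut) to 1.0 (fully open).
Only numpy, scipy, OpenCV 4.12 (cv2) and the standard library are available. Lean on these libraries where they do the work, as an engineer would, in place of code of your own. Each camera call takes 0.05 s, during which the arm holds its last target.

## Task

The bench bar clamp has to be closed up by one hole for the next job. Take the wooden setting block out from between the jaws and stand it back in its own pocket in the block rack, the one made to its size, and let go of it; then pull up the plunger knob on the sliding jaw, slide the jaw to the next hole towards the screw head, and let the pin drop fully home. Finish while still gripping the knob, holding the pin home for me while I wind the screw, and leave the other things on the bench where they are.

Things in the scene. Friction and masses are not known exactly. Their poses are not given: they have to be found in the camera images.
- clamp: bench bar clamp, fixed: square steel tube 40 x 40 x 440 mm on two low feet, 14 mm holes every 50 mm along the middle of its top face, which is 60 mm above the bench. Origin on the bench under the tube's middle; y runs along the tube towards the screw head (end with screw and cross handle, fixed), z up. The sliding jaw's face starts at y = 60 mm
- screw_jaw (a point): middle of the face of the pressing jaw on the screw, at the clamp's y = 140 mm, 89 mm above the bench; it stays still. This jaw and the sliding jaw are grey plates 56 mm wide (x) that reach 116 mm above the bench; the screw's cross handle, 142 mm further along y, reaches 135 mm above the bench
- jaw_slide (a joint): travel of the sliding jaw (grey sleeve round the tube, 80 mm long) along the clamp's y axis in m: 0 in the hole it starts in, 0.050 in the next hole towards the screw head; end stop at 0.0795. Friction about 2.5 N. It is locked while the pin is in a hole
- plunger (a joint): lift of the spring plunger of the sliding jaw in m: 0 = pin fully home in a hole, 0.014 = right up. The 12 mm round-nosed pin enters a hole by 10 mm; at 0.010 and above the jaw slides freely, and between holes the pin rests on the tube at 0.010. The spring pushes down with 6 N when home, up to 11 N when raised
- knob_c (a point): centre of the plunger's black ribbed knob, round and upright, 32 mm across, 26 mm tall, on top of the sliding jaw; 106 mm above the bench with the pin home, on the tube's centre line. It rises with the plunger and travels with the jaw. Below it a 19 mm boss on the sleeve's top (68 mm above the bench); the jaw plate is 33 to 45 mm from its axis towards the screw head
- block_m_c (a point): centre of the setting block to put away: beech, 36 mm (its x) by 44 mm (its y) by 75 mm high, about 85 g, two dark dots on its top. It starts standing on the tube between the two jaws, its y axis along the tube within a few degrees
- rack: plywood board of the block rack, 280 x 104 x 12 mm, fixed, left of the clamp, with three open dark wooden pockets in a row along its x axis, 88 mm apart, in an order that changes. Origin under its middle. Each pocket has 6 mm walls, 24 mm high above its inner floor, and a flat tab with its size dots on one side
- pocket_s_floor (a point): centre of the inner floor of the smallest pocket (one dot), 18 mm above the bench, inside 42 mm (x) by 34 mm (y); its y axis along the row. The small block stands in it
- pocket_m_floor (a point): centre of the inner floor of the middle-sized pocket (two dots), 18 mm above the bench, inside 42 mm (x) by 50 mm (y); its y axis along the row, z up. Empty: it is the pocket of the block in the clamp, whose y axis goes along the pocket's y axis, either way round
- pocket_l_floor (a point): centre of the inner floor of the largest pocket (three dots), 18 mm above the bench, inside 42 mm (x) by 66 mm (y); its y axis along the row. Empty, its block is missing
- block_s_c (a point): centre of the small setting block, 36 by 28 by 75 mm high, standing in the smallest pocket; leave it
- wrench: spanner, 180 mm long, lying beside the clamp on its -x side; leave it. Origin at the middle of its underside
- screwdriver: screwdriver, 200 mm long, lying beside the clamp on its +x side; leave it. Origin at the middle of its underside
- hammer: hammer, 260 mm long, lying on the bench near the robot; leave it. Origin at the middle of its underside
- scraper: scraper, 250 mm long, lying at the right; leave it. Origin at the middle of its underside
- tape: tape measure, 62 x 34 x 60 mm, standing on the bench near the robot; leave it. Origin under its middle
- spray_can: spray can, 64 mm across, 190 mm tall, standing beyond the screw end of the clamp; leave it. Origin under its middle
- glue: white bottle, 56 mm across, 150 mm tall, standing at the right beyond the clamp's tail end; leave it. Origin under its middle
Things that resemble listed ones, but are neither listed nor needed, are in the scene too. What is shaped like the part that bears block_m_c but orange, pink or turquoise is not meant.

How it is judged (in metres and radians):
On the way, in this order (a step that is already met when the one before it is completed fails the run):
1. the setting block stands in its own pocket and has been let go (horizontal distance between block_m_c and pocket_m_floor below 0.006 m and z of block_m_c in the frame of pocket_m_floor below 0.0405 m and angle between block_m_c's own z axis and vertical below 0.08 rad and contact force between block_m and the fingers below 0.1 N), for 0.2 s.
2. the plunger is pulled up so that the pin is out of its hole (value of joint plunger above 0.008 m and contact force between plunger and the fingers above 1 N), for 0.1 s.
3. the jaw is at the next hole towards the screw head with the pin dropped home (value of joint jaw_slide between 0.0465 and 0.0535 m and value of joint plunger below 0.002 m), for 0.2 s.
At the end, for the whole second after the job is handed in: Jaw slide at 50 mm within 3.5 mm with the pin home (plunger under 2 mm up); knob held between the fingers (3 N or more, grasp point within 22 mm of its centre); the setting block stands on the floor of its own pocket, within 6 mm of its centre and 0.08 rad of upright (all of step 3 and contact force between plunger and the fingers above 3 N and distance between the grasp point and knob_c below 0.022 m and horizontal distance between block_m_c and pocket_m_floor below 0.006 m and z of block_m_c in the frame of pocket_m_floor below 0.0405 m and angle between block_m_c's own z axis and vertical below 0.08 rad); the arm keeps its last pose, push and grip.
It fails at once if another thing on the bench is shoved more than 40 mm from its place (distance of any of wrench, screwdriver, hammer, scraper, tape, spray_can, glue from where it was at the start of the episode above 0.04 m or distance of block_s_c from where it was at the start of the episode above 0.03 m).
It also fails if it takes over 48 s, if anything falls off the work surface, if the arm or the gripper's body presses on something with over 40 N, if the wrist force passes 120 N, or if a joint passes its speed limit or range.

## Working session

There is one attempt and no reset: what is moved stays moved. The work goes in short steps, each a Python script; the robot and the scene stay as the last script left them, time stands still between calls to the robot, and variables do not carry over. Pictures are saved under pics/ and viewed, and the job is handed in when it is done.

```bash
mkdir -p pics; ls; python3 - <<'E'
from bench import ctrl
import cv2
for n in("side","top","wrist"):
    cv2.imwrite(f"pics/{n}0.png",ctrl.read_camera(n)); print(n,ctrl.camera_params(n))
print(ctrl.current_t(),ctrl.current_eef_rot())
E
```

```text
pics
side {'fx': 485.1495398379112, 'fy': 485.1495398379112, 'cx': 317.6942032116431, 'cy': 233.66341415588454, 'pose': array([[-0.77067776,  0.39705438, -0.49840105, -0.07618878],
       [-0.63697846, -0.50178065,  0.58521331,  0.65794556],
       [-0.01772649,  0.76848162,  0.63962628,  0.9251928 ],
       [ 0.        ,  0.        ,  0.        ,  1.        ]])}
top {'fx': 501.86297989780115, 'fy': 501.86297989780115, 'cx': 323.0603774293292, 'cy': 240.07099345676536, 'pose': array([[ 0.00963337,  0.99204632, -0.12550418,  0.40737332],
       [-0.99995208,  0.00933834, -0.00293887, -0.0882972 ],
       [-0.0017435 ,  0.12552648,  0.99208874,  1.09639726],
       [ 0.        ,  0.        ,  0.        ,  1.        ]])}
wrist {'fx': 389.3691164304333, 'fy': 389.3691164304333, 'cx': 311.2360109871263, 'cy': 241.16740030055843, 'T_tool_cam': array([[ 9.99999558e-01,  2.35390723e-04, -9.09997341e-04,
         2.49278279e-05],
       [-9.38949915e-04,  2.94786645e-01, -9.55562637e-01,
        -1.69254618e-01],
       [ 4.33244835e-05,  9.55563069e-01,  2.94786736e-01,
         8.50587224e-02],
       [ 0.00000000e+00,  0.00000000e+00,  0.00000000e+00,
         1.00000000e+00]])}
0.15 [[ 4.09392032e-01 -3.30817456e-04  9.12358512e-01]
 [-9.12358046e-01  9.25532122e-04  4.09392159e-01]
 [-9.79851182e-04 -9.99999517e-01  7.70815091e-05]]
```

View pics/top0.png

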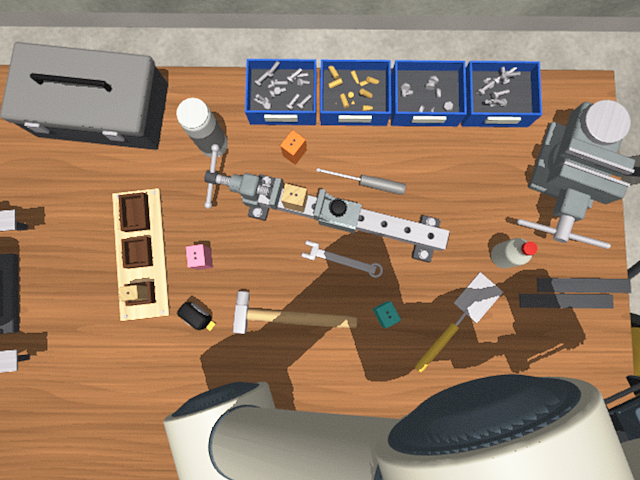

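View pics/side0.png

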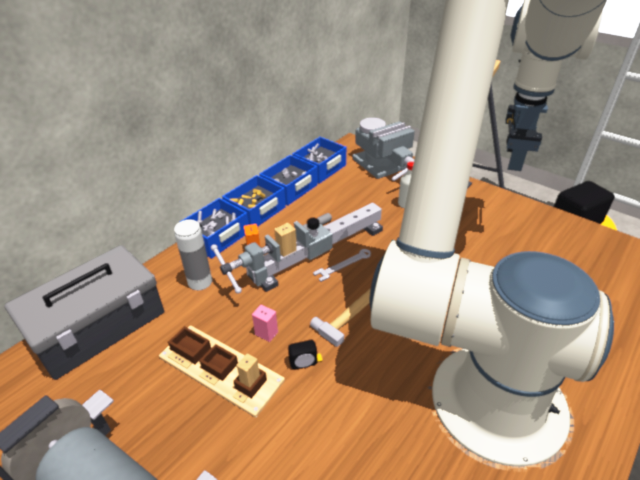

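View pics/wrist0.png

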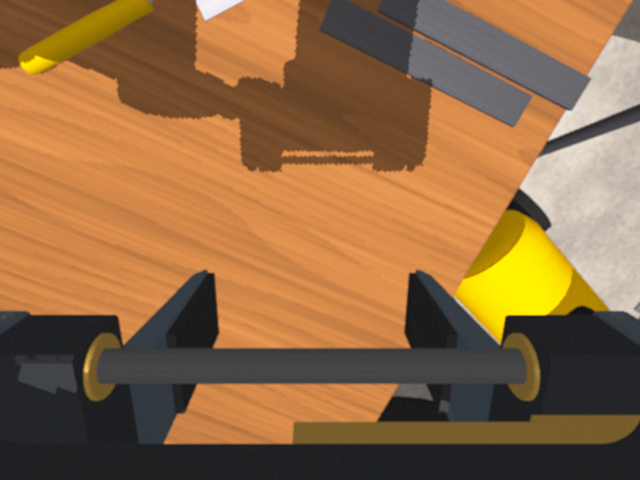

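```bash
python3 - <<'E'
import cv2,numpy as np
t=cv2.imread("pics/top0.png")
cv2.imwrite("pics/t_clamp.png",cv2.resize(t[135:275,195:465],(800,415),interpolation=cv2.INTER_CUBIC))
cv2.imwrite("pics/t_rack.png",cv2.resize(t[180:330,100:220],(480,600),interpolation=cv2.INTER_CUBIC))
E
```

```text
(no output)
```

View pics/t_clamp.png

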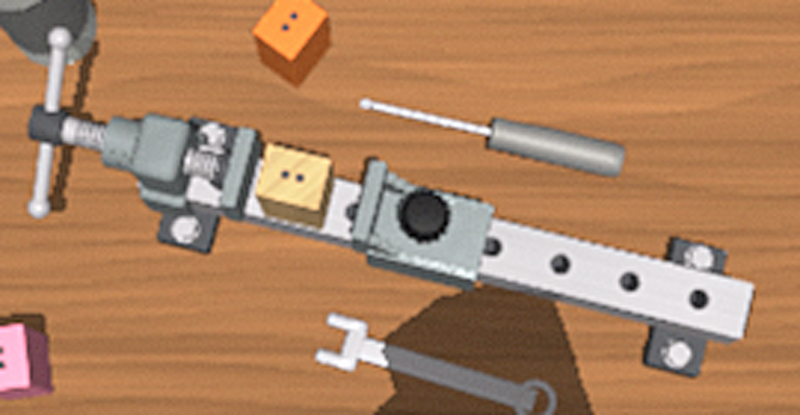

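View pics/t_rack.png

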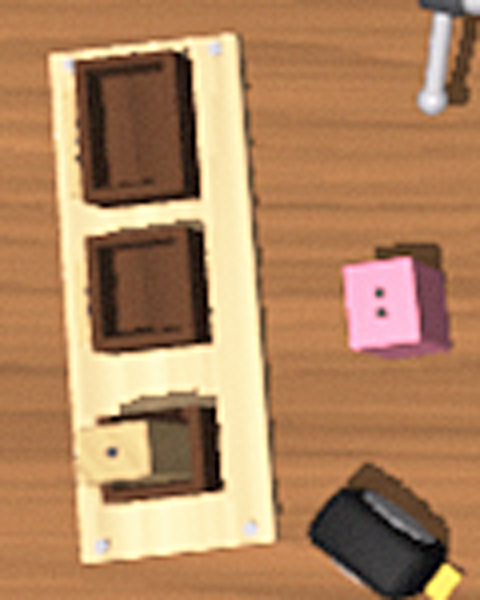

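```bash
cat > h.py <<'E'
import numpy as np,cv2
from bench import ctrl
def ray(cam,u,v,T=None):
    p=ctrl.camera_params(cam)
    P=p["pose"] if T is None else T
    d=np.array([(u-p["cx"])/p["fx"],-(v-p["cy"])/p["fy"],-1.0])
    return P[:3,3],P[:3,:3]@d
def wT():
    T=np.eye(4);T[:3,:3]=ctrl.current_eef_rot();T[:3,3]=ctrl.current_tool_pos()
    return T@ctrl.camera_params("wrist")["T_tool_cam"]
def atz(cam,u,v,z,T=None):
    o,d=ray(cam,u,v,T); return o+d*(z-o[2])/d[2]
def proj(cam,X,T=None):
    p=ctrl.camera_params(cam);P=p["pose"] if T is None else T
    c=P[:3,:3].T@(np.asarray(X)-P[:3,3]); return np.array([p["cx"]+p["fx"]*c[0]/-c[2],p["cy"]-p["fy"]*c[1]/-c[2]])
def R_down(xdir):  # tool y down, tool x along xdir (2-vector)
    x=np.array([xdir[0],xdir[1],0.]);x/=np.linalg.norm(x)
    y=np.array([0,0,-1.]);return np.column_stack([x,y,np.cross(x,y)])
E
python3 - <<'E'
from h import *
f=lambda u,v:(195+(u+.5)/2.963-.5,135+(v+.5)/2.963-.5)
H=[atz("top",*f(*c),.06) for c in [(491,246),(560,264),(629,282),(699,299)]]
for h in H: print("hole",h.round(4))
d=H[0]-H[3]; print(np.linalg.norm(d)/3, "dir",d/np.linalg.norm(d), np.degrees(np.arctan2(d[1],d[0])))
print("knob",atz("top",*f(424,213),.119).round(4))
print("block",atz("top",*f(293,176),.135).round(4))
for c in [(263,186),(322,205),(333,157),(273,142)]: print("bc",atz("top",*f(*c),.135).round(4))
g=lambda u,v:(100+(u+.5)/4-.5,180+(v+.5)/4-.5)
C=[atz("top",*g(*c),.012) for c in [(48,52),(238,34),(275,541),(84,563)]]
for c in C: print("rack",c.round(4))
d=C[0]-C[3];print(np.linalg.norm(d),np.degrees(np.arctan2(d[1],d[0])))
d=C[1]-C[2];print(np.linalg.norm(d),np.degrees(np.arctan2(d[1],d[0])))
print("ctr",np.mean(C,0))
for c in [(84,238),(202,222),(210,338),(92,352)]: print("pm",atz("top",*g(*c),.042).round(4))
E
```

```text
hole [ 0.5864 -0.1629  0.06  ]
hole [ 0.574  -0.2115  0.06  ]
hole [ 0.5616 -0.26    0.06  ]
hole [ 0.55   -0.3091  0.06  ]
0.05022848872487897 dir [0.24162105 0.97037069 0.        ] 76.0177643954336
knob [ 0.5982 -0.1139  0.119 ]
block [ 0.619  -0.0269  0.135 ]
bc [ 0.6121 -0.0073  0.135 ]
bc [ 0.5998 -0.0463  0.135 ]
bc [ 0.6321 -0.0531  0.135 ]
bc [ 0.6419 -0.0133  0.135 ]
rack [0.6457 0.3823 0.012 ]
rack [0.6568 0.278  0.012 ]
rack [0.3802 0.2442 0.012 ]
rack [0.3676 0.3457 0.012 ]
0.28048914140218756 7.50920449888239
0.27863986174251537 6.971714778097468
ctr [0.51254502 0.3125538  0.012     ]
pm [0.5387 0.3439 0.042 ]
pm [0.5479 0.2818 0.042 ]
pm [0.4863 0.2743 0.042 ]
pm [0.4783 0.3361 0.042 ]
```

```bash
python3 - <<'E'
from h import *
a=np.radians(76-90)
R=R_down([np.cos(a),np.sin(a)])
q=ctrl.ik([.619,-.030,.27],R);print(q)
ctrl.goto([.619,-.030,.27],R)
print(ctrl.current_t(),ctrl.current_tool_pos())
T=wT();np.save("T1.npy",T);im=ctrl.read_camera("wrist");cv2.imwrite("pics/w1.png",im)
cv2.imwrite("pics/top1.png",ctrl.read_camera("top"))
E
```

```text
[-8.29343170e+00  2.52212097e+01  7.33454275e+01 -2.54444375e-14
  8.14333628e+01  5.70656830e+00]
2.475 [ 0.61893595 -0.03087996  0.26987737]
```

View pics/w1.png

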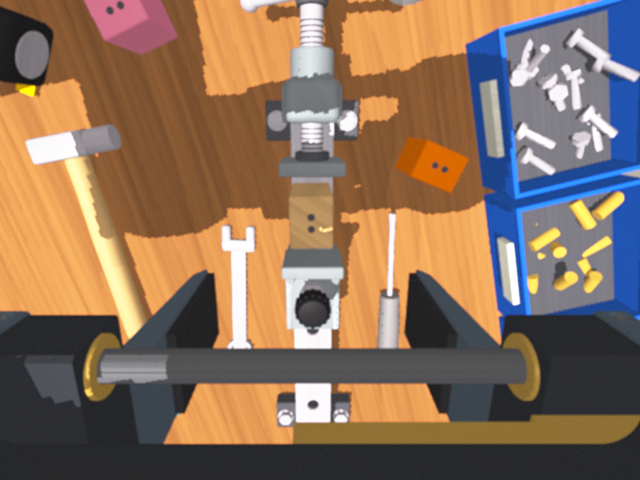

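```bash
python3 - <<'E'
import cv2
t=cv2.imread("pics/w1.png")
cv2.imwrite("pics/w1c.png",cv2.resize(t[140:340,250:380],None,fx=4,fy=4,interpolation=cv2.INTER_CUBIC)[200:800])
E
```

```text
(no output)
```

View pics/w1c.png

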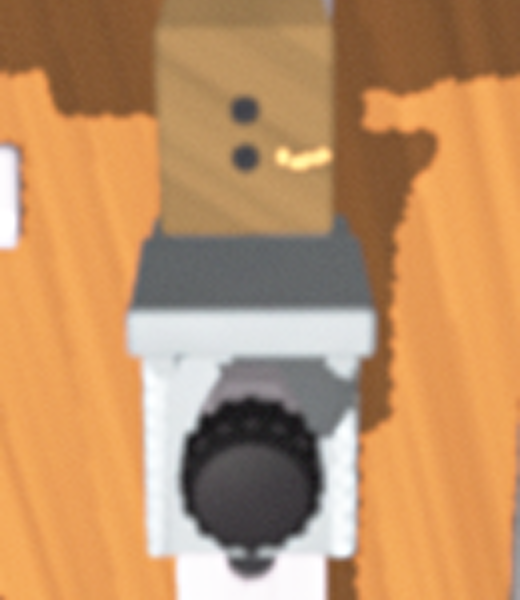

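```bash
python3 - <<'E'
from h import *
T=np.load("T1.npy")
f=lambda u,v:(250+(u+.5)/4-.5,190+(v+.5)/4-.5)
C=[atz("wrist",*f(*c),.135,T) for c in [(159,27),(333,25),(333,233),(162,236)]]
for c in C: print(c.round(4))
print("ctr",np.mean(C,0)); print("dots",atz("wrist",*f(245.5,134),.135,T))
ang=lambda d:np.degrees(np.arctan2(d[1],d[0]))
print(ang(C[0]-C[3]),ang(C[1]-C[2]),ang(C[1]-C[0])+90,ang(C[2]-C[3])+90,[np.linalg.norm(C[i]-C[i-1]) for i in range(4)])
print("knob",atz("wrist",*f(251,487),.119,T))
for n,X in [("blk",[.619,-.0269,.135]),("knob",[.5982,-.1139,.119])]: print(n,proj("wrist",X,T))
E
```

```text
[ 6.099e-01 -3.000e-04  1.350e-01]
[ 0.6433 -0.0082  0.135 ]
[ 0.6335 -0.0503  0.135 ]
[ 0.5993 -0.0424  0.135 ]
ctr [ 0.62152801 -0.02529042  0.135     ]
dots [ 0.62120152 -0.02555538  0.135     ]
75.79179737087247 76.87411080428662 76.57951615921452 76.95920248498562 [np.float64(0.04344778407475356), np.float64(0.03434234348829909), np.float64(0.04321123614503314), np.float64(0.035162605239703014)]
knob [ 0.60121832 -0.11045385  0.119     ]
blk [308.76077943 225.3327642 ]
knob [310.08655246 315.39474603]
```

```bash
python3 - <<'E'
from h import *
print("can",atz("top",193,108,.19))
a=np.radians(7.2-90)
R=R_down([np.cos(a),np.sin(a)])
print(ctrl.ik([.513,.308,.27],R),ctrl.ik([.513,.308,.05],R))
ctrl.goto([.513,.308,.27],R)
ctrl.move_l([.513,.308,.178],vel=.2)
print(ctrl.current_t(),ctrl.current_tool_pos())
T=wT();np.save("T2.npy",T);im=ctrl.read_camera("wrist");cv2.imwrite("pics/w2.png",im)
cv2.imwrite("pics/w2c.png",cv2.resize(im[150:330,200:420],None,fx=3.3,fy=3.3,interpolation=cv2.INTER_CUBIC))
E
```

```text
can [0.77053238 0.161835   0.19      ]
[ 2.52637059e+01  2.33712733e+01  7.64550206e+01 -2.54444375e-14
  8.01737061e+01  1.08063706e+02] [ 2.52637059e+01  3.74240423e+01  9.01616130e+01 -2.54444375e-14
  5.24143447e+01  1.08063706e+02]
4.8167 [0.51363062 0.30795322 0.17877189]
```

View pics/w2.png

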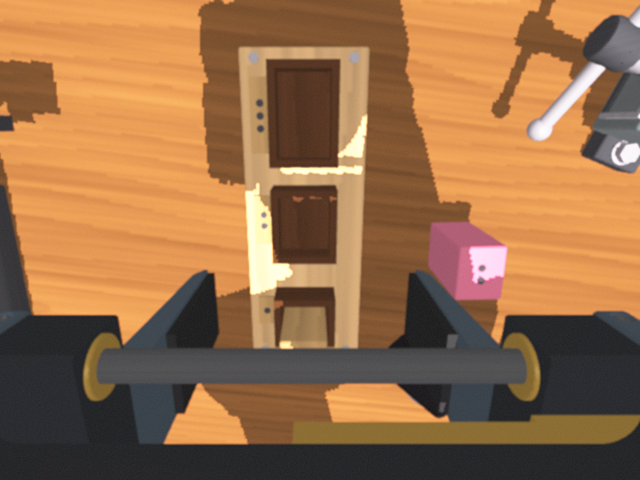

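View pics/w2c.png

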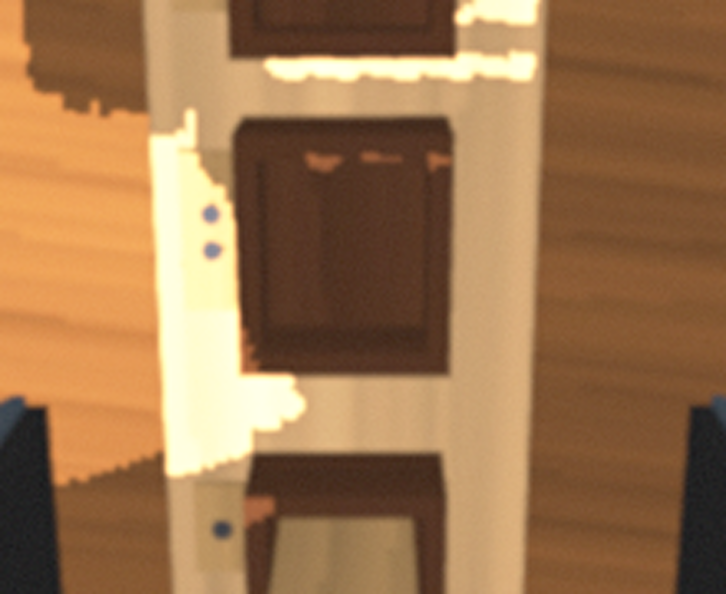

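```bash
python3 - <<'E'
import cv2,numpy as np
im=cv2.imread("pics/w2.png")
c=cv2.resize(im[175:275,260:350],None,fx=6,fy=6,interpolation=cv2.INTER_CUBIC)
c=(np.clip(c/110.,0,1)**.7*255).astype(np.uint8)
cv2.imwrite("pics/w2d.png",c)
E
```

```text
(no output)
```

View pics/w2d.png

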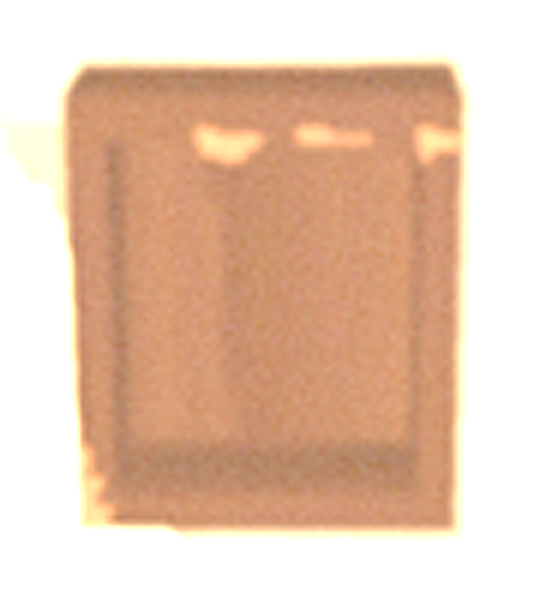

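```bash
python3 - <<'E'
from h import *
T=np.load("T2.npy")
f=lambda u,v:(260+(u+.5)/6-.5,175+(v+.5)/6-.5)
C=[atz("wrist",*f(*c),.042,T) for c in [(70,93),(463,93),(456,527),(82,527)]]
for c in C: print(c.round(4))
print("ctr",np.mean(C,0))
ang=lambda d:np.degrees(np.arctan2(d[1],d[0]))
print(ang(C[0]-C[3]),ang(C[1]-C[2]),ang(C[1]-C[0])+90,ang(C[2]-C[3])+90,[np.linalg.norm(C[i]-C[i-1]) for i in range(4)])
# tool offset of top and wrist estimates
g=lambda u,v:(u/3.3+200,v/3.3+150)
# rack edges from full wrist picture
B=[atz("wrist",*p,.012,T) for p in [(239,48),(369,48)]]
L=[atz("wrist",*g(*p),.012,T) for p in [(160,250),(175,590),(540,100),(525,590)]]
for b in B+L: print("rack",b.round(4))
print(ang(L[0]-L[1]),ang(L[2]-L[3]),ang(B[0]-L[1]),ang(B[1]-L[3]))
print(proj("wrist",[.5128,.3090,.042],T))
E
```

```text
[0.5425 0.3435 0.042 ]
[0.5489 0.2921 0.042 ]
[0.4886 0.2843 0.042 ]
[0.4821 0.3361 0.042 ]
ctr [0.5155096  0.31401547 0.042     ]
7.033172542360157 7.371679386437151 7.1845390440426655 7.181446156738019 [np.float64(0.06084419828671237), np.float64(0.051779880339402395), np.float64(0.06084712506218899), np.float64(0.052139360545945417)]
rack [0.6454 0.3817 0.012 ]
rack [0.6581 0.2806 0.012 ]
rack [0.5026 0.363  0.012 ]
rack [0.4    0.3506 0.012 ]
rack [0.5554 0.2678 0.012 ]
rack [0.4129 0.2485 0.012 ]
6.918802306505129 7.696357589389947 7.216993996681142 7.457892627159804
[309.91913763 231.19713762]
```

```bash
python3 - <<'E'
from h import *
a=np.radians(76.3-90)
R=R_down([np.cos(a),np.sin(a)])
p=ctrl.current_tool_pos()
ctrl.move_l([p[0],p[1],.26],vel=.25)
ctrl.goto([.6213,-.0255,.24],R)
c=ctrl.move_l([.6213,-.0255,.093],vel=.15,contact_N=8)
ctrl.sleep(.2);print(c,ctrl.current_t(),ctrl.current_tool_pos())
T=wT();np.save("T3.npy",T);cv2.imwrite("pics/w3.png",ctrl.read_camera("wrist"))
E
```

```text
False 8.3083 [ 0.62170167 -0.02554943  0.09371431]
```

View pics/w3.png

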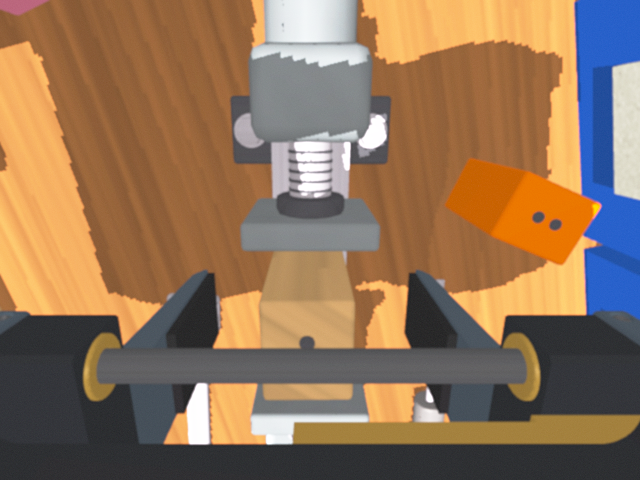

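```bash
python3 - <<'E'
from h import *
ctrl.command_gripper(0.3)
print(ctrl.current_grip_width()*91,ctrl.current_contact_force())
p=ctrl.current_tool_pos();print(p)
ctrl.move_l([p[0],p[1],.26],vel=.2)
ctrl.sleep(.15)
T=wT();np.save("T4.npy",T);cv2.imwrite("pics/w4.png",ctrl.read_camera("wrist"))
print(ctrl.current_grip_width()*91,ctrl.current_t(),ctrl.current_tool_pos())
E
```

```text
35.88103737194752 [ 0.01088071  0.54484641 -0.4256144 ]
[ 0.62127943 -0.02551635  0.0929891 ]
35.75742953659783 10.425 [ 0.62087287 -0.0254857   0.25894241]
```

View pics/w4.png

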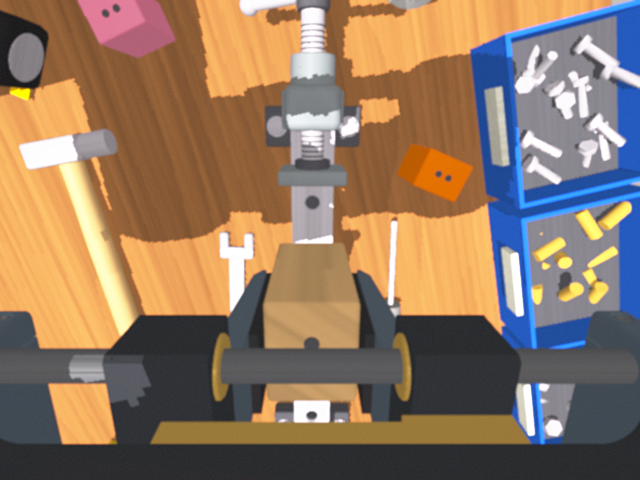

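```bash
python3 - <<'E'
from h import *
T=np.load("T4.npy");X=np.linalg.inv(ctrl.camera_params("wrist")["T_tool_cam"])
Tt=ctrl.camera_params("wrist")["T_tool_cam"]
for z in(.0022,.0044,.0066): print(z,proj("wrist",[0,-.042,z],Tt))
print([proj("wrist",[0,-.042,z],Tt) for z in(.022,.025)],proj("wrist",[0,.033,.022],Tt))
E
```

```text
0.0022 [309.07181089 351.02084804]
0.0044 [309.06236294 345.88346853]
0.0066 [309.05282994 340.69983983]
[array([308.98361779, 303.0652938 ]), array([308.96960746, 295.44708795])] [309.50604125 241.30294368]
```

```bash
python3 - <<'E'
from h import *
a=np.radians(7.2-90)
R=R_down([np.cos(a),np.sin(a)])
ctrl.goto([.5153,.3147,.24],R)
ctrl.move_l([.5153,.3147,.084],vel=.2)
ctrl.sleep(.2)
T=wT();np.save("T5.npy",T);cv2.imwrite("pics/w5.png",ctrl.read_camera("wrist"))
im=ctrl.read_camera("side");cv2.imwrite("pics/s5.png",cv2.resize(im[310:420,140:300],(800,550),interpolation=cv2.INTER_CUBIC))
print(ctrl.current_grip_width()*91,ctrl.current_t(),ctrl.current_tool_pos())
im=cv2.imread("pics/w5.png")
cv2.imwrite("pics/w5c.png",cv2.resize(im[200:340,230:400],(728,600),interpolation=cv2.INTER_CUBIC))
E
```

```text
36.11282639640914 13.3 [0.5156277  0.31484129 0.08467278]
```

View pics/w5c.png

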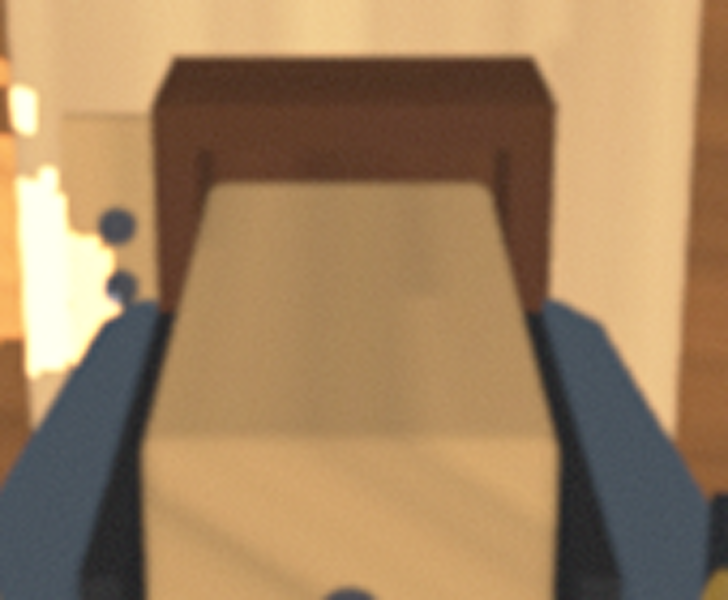

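View pics/s5.png

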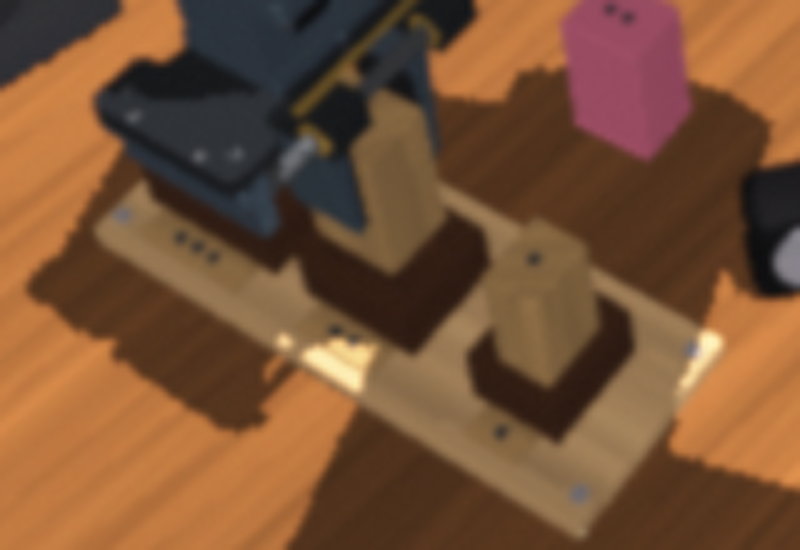

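```bash
python3 - <<'E'
from h import *
T=np.load("T5.npy");R=ctrl.current_eef_rot();p=ctrl.current_tool_pos()
f=lambda u,v:(230+(u+.5)/4.2857-.5,200+(v+.5)/4.2857-.5)
tt=lambda X:(R.T@(X-p))*1000
zb=p[2]-.033
for n,c,z in [("rimoutL",(155,105),.042),("rimoutR",(553,105),.042),("riminL",(205,150),.042),("riminR",(503,150),.042),("blkL",(208,185),zb),("blkR",(492,185),zb),("blktopL",(143,437),zb+.075),("blktopR",(557,437),zb+.075)]:
    print(n,tt(atz("wrist",*f(*c),z,T)).round(1))
E
```

```text
rimoutL [-25.8  42.7  29.9]
rimoutR [26.5 42.7 29.9]
riminL [-19.4  42.7  23.7]
riminR [20.1 42.7 23.7]
blkL [-18.2  33.   21.9]
blkR [17.9 33.  21.9]
blktopL [-17.6 -42.   23.1]
blktopR [ 17.2 -42.   23.1]
```

```bash
python3 - <<'E'
from h import *
ctrl.move_l([.5144,.3143,.080],vel=.1)
c=ctrl.move_l([.5144,.3143,.0495],vel=.05,contact_N=6)
print(c,ctrl.current_tool_pos(),ctrl.current_contact_force(),ctrl.current_t())
ctrl.sleep(.1)
cv2.imwrite("pics/w6.png",ctrl.read_camera("wrist"))
im=ctrl.read_camera("side");cv2.imwrite("pics/s6.png",cv2.resize(im[310:420,140:300],(800,550),interpolation=cv2.INTER_CUBIC))
print(ctrl.current_tool_pos())
E
```

```text
True [0.51385297 0.31403422 0.05030326] [0.51197571 0.70288594 0.19015023] 14.1167
[0.51352398 0.31386846 0.05036726]
```

View pics/s6.png

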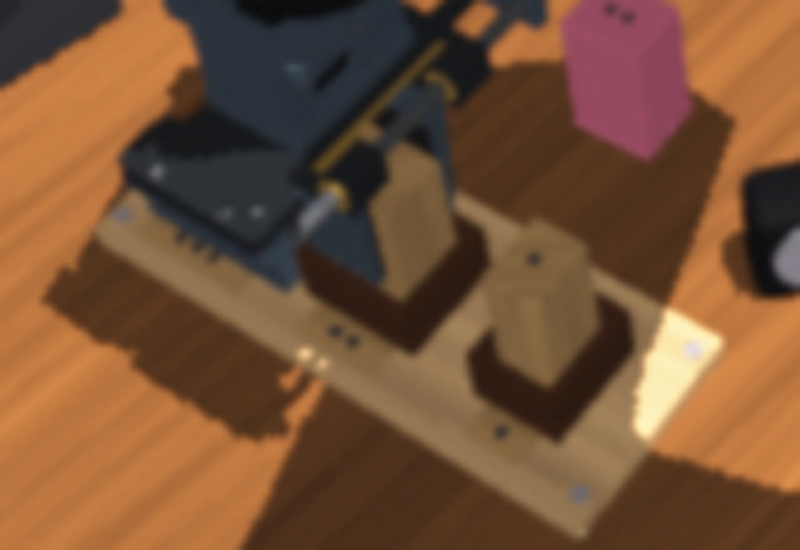

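View pics/w6.png

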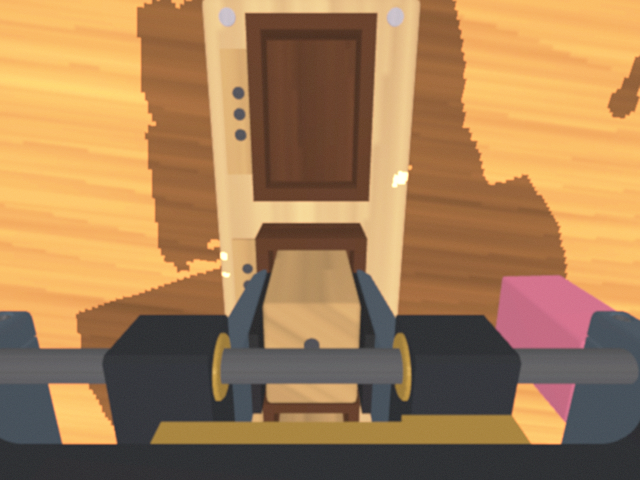

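```bash
python3 - <<'E'
from h import *
ctrl.command_gripper(0.8)
ctrl.sleep(.25)
p=ctrl.current_tool_pos();print(p)
ctrl.move_l([p[0],p[1],.145],vel=.2)
ctrl.move_l([p[0],p[1],.25],vel=.3)
T=wT();np.save("T7.npy",T);cv2.imwrite("pics/w7.png",ctrl.read_camera("wrist"))
print(ctrl.current_t(),ctrl.current_tool_pos())
im=ctrl.read_camera("side");cv2.imwrite("pics/s7.png",cv2.resize(im[310:420,140:300],(800,550),interpolation=cv2.INTER_CUBIC))
im=cv2.imread("pics/w7.png")
cv2.imwrite("pics/w7c.png",cv2.resize(im[170:320,240:390],(600,600),interpolation=cv2.INTER_CUBIC))
E
```

```text
[0.51374866 0.31397795 0.05076122]
16.4667 [0.51305223 0.31364212 0.24838521]
```

View pics/s7.png

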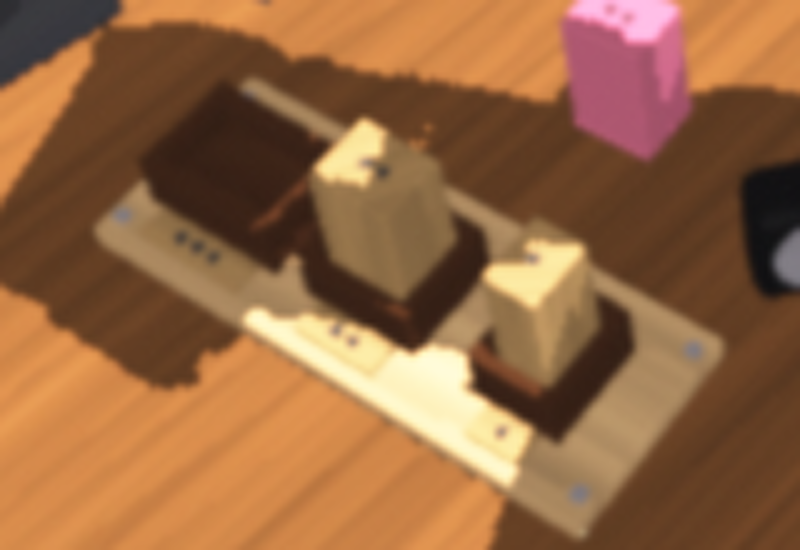

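View pics/w7c.png

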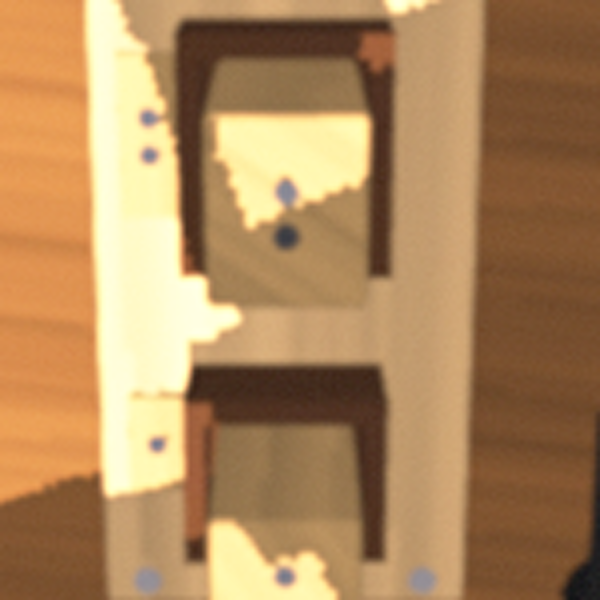

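```bash
python3 - <<'E'
from h import *
a=np.radians(76.0-90)
R=R_down([np.cos(a),np.sin(a)])
ctrl.goto([.600,-.111,.25],R)
ctrl.move_l([.600,-.111,.2],vel=.2)
ctrl.sleep(.2)
T=wT();np.save("T8.npy",T);cv2.imwrite("pics/w8.png",ctrl.read_camera("wrist"))
print(ctrl.current_t(),ctrl.current_tool_pos())
im=cv2.imread("pics/w8.png")
cv2.imwrite("pics/w8c.png",cv2.resize(im[170:340,230:400],(600,600),interpolation=cv2.INTER_CUBIC))
for z in (.119,): print(proj("wrist",[.600,-.111,z],T))
E
```

```text
18.9167 [ 0.60061087 -0.11108628  0.20125226]
[308.363902   250.78952486]
```

View pics/w8.png

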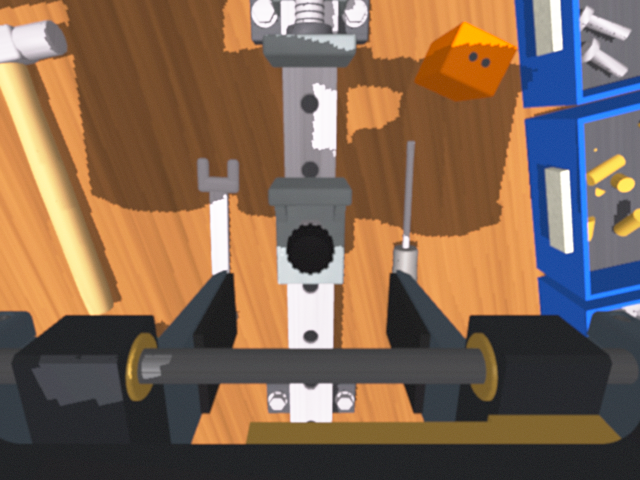

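View pics/w8c.png

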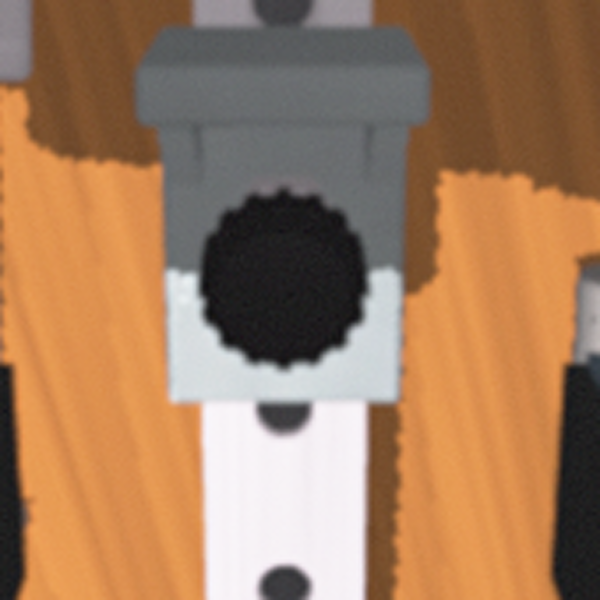

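```bash
python3 - <<'E'
from h import *
c=ctrl.move_l([.600,-.111,.087],vel=.12,contact_N=8)
ctrl.sleep(.2)
print(c,ctrl.current_tool_pos(),ctrl.current_contact_force())
ctrl.command_gripper(0.2)
ctrl.sleep(.1)
print(ctrl.current_grip_width()*91,ctrl.current_contact_force(),ctrl.current_tool_pos(),ctrl.current_t())
cv2.imwrite("pics/w9.png",ctrl.read_camera("wrist"))
E
```

```text
False [ 0.60031571 -0.11109533  0.08761968] [ 0.07745215 -0.47244323  0.49379999]
31.059065156343397 [0.26877701 0.01419168 0.11869391] [ 0.59997818 -0.11099116  0.08698976] 21.025
```

View pics/w9.png

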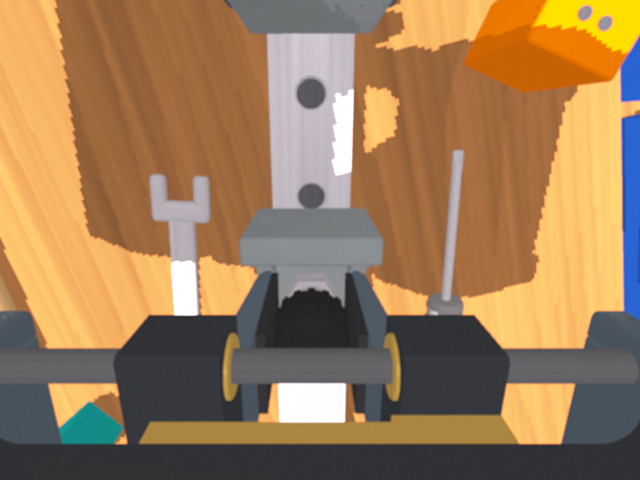

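Knob gripped (31 mm, at about (311,315)). Lift the plunger.

```bash
python3 - <<'E'
from h import *
p=np.array([.600,-.111,.087])
ctrl.move_l(p+[0,0,.0125],vel=.03)
ctrl.sleep(.25)
print(ctrl.current_grip_width()*91,ctrl.current_contact_force(),ctrl.current_tool_pos(),ctrl.current_t())
im=ctrl.read_camera("side");cv2.imwrite("pics/s10.png",cv2.resize(im[190:290,240:390],(800,533),interpolation=cv2.INTER_CUBIC))
E
```

```text
31.60705250138366 [  2.79431765   0.03247436 -11.9044169 ] [ 0.59994827 -0.11094667  0.09933553] 21.8917
```

View pics/s10.png

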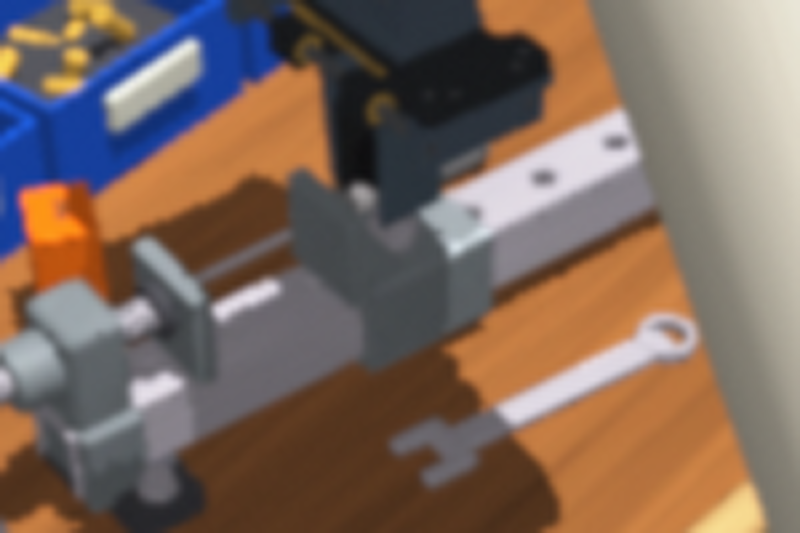

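```bash
python3 - <<'E'
from h import *
p=np.array([.600,-.111,.0995]);d=np.array([np.cos(np.radians(76)),np.sin(np.radians(76)),0])
def st(n): print(n,round(ctrl.current_grip_width()*91,1),ctrl.current_contact_force().round(1),ctrl.current_tool_pos().round(4),round(ctrl.current_t(),2))
c=ctrl.move_l(p+d*.01,vel=.03,contact_N=15);st(c)
if not c:
    c=ctrl.move_l(p+d*.05,vel=.04,contact_N=15);ctrl.sleep(.2);st(c)
    print((ctrl.current_tool_pos()-p)@d)
E
```

```text
False 31.3 [  2.1   1.3 -11.1] [ 0.6025 -0.1007  0.0995] 22.43
False 31.4 [ -0.6   2.6 -10.6] [ 0.612  -0.0624  0.0995] 23.77
0.05001823163083616
```

```bash
python3 - <<'E'
from h import *
p=np.array([.600,-.111,.087]);d=np.array([np.cos(np.radians(76)),np.sin(np.radians(76)),0])
def st(n): print(n,round(ctrl.current_grip_width()*91,1),ctrl.current_contact_force().round(1),ctrl.current_tool_pos().round(4),round(ctrl.current_t(),2))
t=p+d*.05
for dz in (.008,.004,.0):
    c=ctrl.move_l(t+[0,0,dz],vel=.03,contact_N=25);ctrl.sleep(.1);st((dz,c))
    if c: break
cv2.imwrite("pics/w11.png",ctrl.read_camera("wrist"))
im=ctrl.read_camera("side");cv2.imwrite("pics/s11.png",cv2.resize(im[190:290,240:390],(800,533),interpolation=cv2.INTER_CUBIC))
E
```

```text
(0.008, False) 31.1 [-2.5  2.4 -9.3] [ 0.612  -0.0625  0.095 ] 24.18
(0.004, False) 31.3 [-3.5  2.2 -8.4] [ 0.612  -0.0625  0.0911] 24.56
(0.0, False) 31.2 [-5.1  2.6 -6.6] [ 0.612  -0.0625  0.0872] 24.94
```

View pics/w11.png

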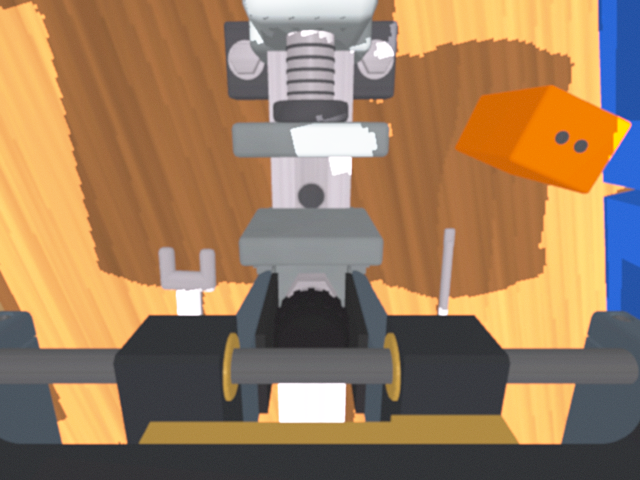

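View pics/s11.png

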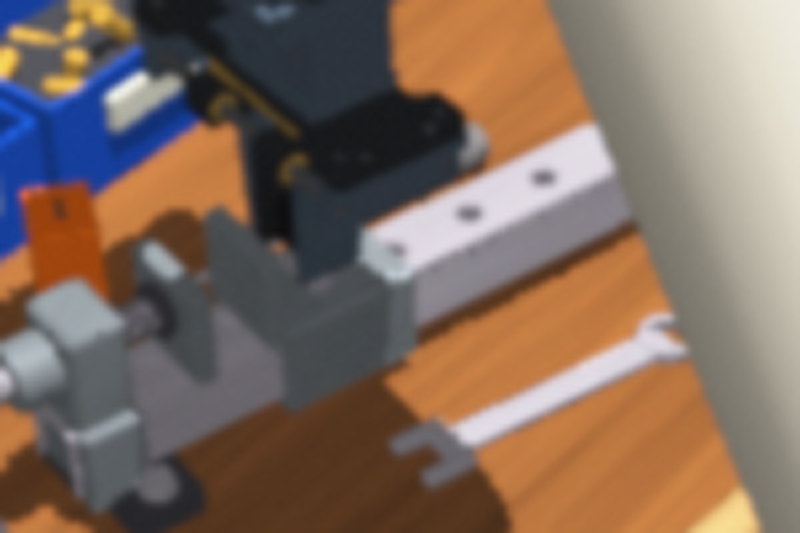

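```bash
python3 - <<'E'
from h import *
p=np.array([.600,-.111,.087]);d=np.array([np.cos(np.radians(76)),np.sin(np.radians(76)),0])
def st(n): print(n,round(ctrl.current_grip_width()*91,1),ctrl.current_contact_force().round(1),ctrl.current_tool_pos().round(4),round(ctrl.current_t(),2))
t=p+d*.05
for dz in -.0005*np.arange(1,9):
    ctrl.move_l(t+[0,0,dz],vel=.01);ctrl.sleep(.1);st(dz)
    if ctrl.current_contact_force()[2]>6: break
E
```

```text
-0.0005 31.2 [-5.7  2.2 -0.2] [ 0.612  -0.0625  0.087 ] 25.39
-0.001 31.5 [-7.1  4.1  5.7] [ 0.6121 -0.0625  0.0869] 25.74
-0.0015 31.2 [-9.3  4.2 13.8] [ 0.6121 -0.0625  0.0868] 26.09
```

```bash
python3 - <<'E'
from h import *
im=ctrl.read_camera("top")
cv2.imwrite("pics/top12.png",im)
ctrl.sleep(.5)
print(ctrl.current_contact_force().round(1),ctrl.current_tool_pos().round(4),ctrl.current_grip_width()*91)
E
```

```text
[-10.9   4.   13.6] [ 0.6122 -0.0625  0.0869] 31.524669175323815
```

View pics/top12.png

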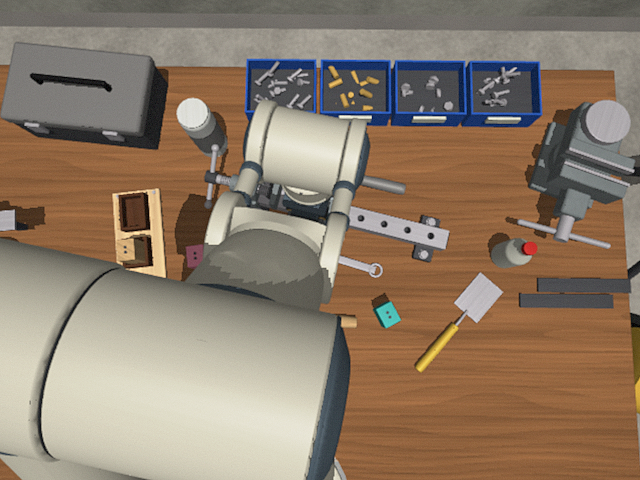

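The block still stands in the two-dot pocket (130,250), the holes now open behind the jaw are visible, and the other items in view haven't moved. I'm handing the job in.

```bash
python3 - <<'E'
from bench import ctrl
print(ctrl.sign_off(),ctrl.current_t())
E
```

```text
the job is handed in; nothing more can be done
the job is handed in; nothing more can be done
```

I finished the job and handed it in at about 27 s of the 48 s allowed; no verdict is reported.

- **Block:** the beech setting block stands upright on the floor of the two-dot pocket and has been let go. A close wrist picture, a side picture and the last top picture all showed it there.
- **Jaw:** I raised the plunger about 12 mm and moved the knob 50.0 mm along the tube towards the screw head.
- **Pin:** when I lowered it, the gripper met a hard stop at the height where I first gripped the knob (TCP 86.9 mm against 87.0 mm), so I take the pin to be fully home.
- **Knob:** still gripped between the fingers (31.5 mm opening), pressing down with about 14 N. A sideways load of about 11 N from slight misalignment had built up by the end.
- **Other items:** the ones I could see in the last top picture had not moved. The arm hid the small block, tape measure and most of the hammer there, so I did not check those at the end.
- **Calibration:** the top and wrist cameras disagreed by about 3 mm. I relied on the wrist camera and corrected the block's position by about 1 mm just above the pocket.

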